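Find the socket for the grinding-wheel nut

TASK

Try the steel sockets from the wooden tray on the hex nut of the grinding-wheel arbor that stands on the square steel plate until you find the one that goes all the way down to the washer. Stand every socket that does not fit back upright in the tray, in any pocket, and leave the jar, brush and compound bar where they are. Finish while still gripping the right socket, fully seated on the nut: do not let go of it.

Things in the scene. Friction and masses are not known exactly. Their poses are not given: they have to be found in the camera images.
- plate: fixed square steel plate, 110 x 110 x 6 mm, lying on the bench; the arbor to work on stands in its middle, its foot let into the plate (arbor origin at bench height). Origin: centre of the underside
- spindle_a: fixed wheel arbor, one of three: one stands on the steel plate, two on the plywood board beyond the work; which stands where changes. From below: grey foot, stone wheel (90 mm diameter, z 30 to 46 mm), washer (60 mm diameter, top at z 50), hex nut (z 50 to 64), stud. Origin: underside, on the axis; z up, x square to one flat of the nut (flats every 60 degrees)
- spindle_b: arbor like spindle_a but for the nut. Nuts are 14 mm thick, do not turn, and their top 4 mm is chamfered to a cone (1.2 mm less radius at the top). They are 18 mm across flats with the round stud 22 mm above the nut, 24 mm with 12 mm, and 30 mm with 3 mm; which name is which is not told. Origin as spindle_a
- spindle_c: arbor like spindle_a but for the nut. Each nut has one socket, with a bore 3 mm wider, that goes down until its rim meets the washer (socket origin 50 mm above the arbor's). Any other stops 7 to 17 mm higher, on the nut or the stud. Origin as spindle_a
- tray: fixed plywood tray, open on top, 70 mm (its x) x 194 mm (its y) x 25 mm high, walls and floor 5 mm thick; two cross walls make three pockets in a row along its y, each about 60 x 58 mm inside, centred at y = -63, 0 and +63 mm, x = 0. A socket standing in a pocket has its origin 5 mm above the tray's. Origin: centre of the underside
- socket_a: loose steel socket, one of three alike outside: hexagonal barrel 40 mm across flats (46 over corners), 44 mm tall; on it, solid with it, a square drive adapter 14 x 14 mm, 34 mm tall (44 to 78 mm above the underside), to grip it by. 0.2 to 0.45 kg. Stands upright in one pocket of the tray, hexagonal bore down. Origin: centre of the underside; z up along the axis
- socket_b: as socket_a outside. Axes of all three: x and y are square to the sides of the adapter; x is also square to one flat of the barrel and of the bore (flats repeat every 60 degrees). Origin: centre of the underside
- socket_c: as socket_a outside. The three bores are 21 mm across flats x 38 mm deep, 27 x 28 mm and 33 x 19 mm; which name has which is not told, nor which pocket it starts in: find out by trying. Origin: centre of the underside
- jar: loose small glass jar with black cap, 56 mm diameter, 60 mm tall, a bystander standing to the left of the plate. Origin: centre of the underside
- brush: loose bench brush, 170 mm long and about 20 mm thick, a bystander lying to the right of the tray. Origin: under its middle, x along it
- compound_bar: loose bar of reddish polishing compound, 90 x 35 x 30 mm, a bystander lying beyond the plate on the left. Origin: centre of the underside
There are look-alikes about, which are no part of the job. What is shaped like the socket_a but yellow is not meant.

How it is judged (in metres and radians):
On the way:
1. the socket that fits is lifted out of the tray in the gripper (((horizontal distance between spindle_a and plate below 0.02 m and height (world z) of socket_b above 0.03 m and contact force between the fingers and socket_b above 1 N) or (horizontal distance between spindle_b and plate below 0.02 m and height (world z) of socket_c above 0.03 m and contact force between the fingers and socket_c above 1 N) or (horizontal distance between spindle_c and plate below 0.02 m and height (world z) of socket_a above 0.03 m and contact force between the fingers and socket_a above 1 N))), for 0.1 s.
At the end, for the whole second after the job is handed in: The socket matching the nut on the plate sits on it: rim within 3 mm of the washer, within 4 mm of the axis and 0.08 rad of upright, at rest, gripped with over 3 N. The other two stand upright (0.1 rad) on the tray's floor, at rest, untouched (((horizontal distance between spindle_a and plate below 0.02 m and horizontal distance between socket_b and spindle_a below 0.004 m and z of socket_b in the frame of spindle_a between 0.047 and 0.053 m and angle between socket_b's own z axis and vertical below 0.08 rad and contact force between the fingers and socket_b above 3 N and linear speed of socket_b below 0.02 m/s and (z of socket_a in the frame of tray between 0 and 0.012 m and x of socket_a in the frame of tray between -0.03 and 0.03 m and y of socket_a in the frame of tray between -0.092 and 0.092 m and angle between socket_a's own z axis and vertical below 0.1 rad and linear speed of socket_a below 0.02 m/s and contact force between the fingers and socket_a below 0.1 N) and (z of socket_c in the frame of tray between 0 and 0.012 m and x of socket_c in the frame of tray between -0.03 and 0.03 m and y of socket_c in the frame of tray between -0.092 and 0.092 m and angle between socket_c's own z axis and vertical below 0.1 rad and linear speed of socket_c below 0.02 m/s and contact force between the fingers and socket_c below 0.1 N)) or (horizontal distance between spindle_b and plate below 0.02 m and horizontal distance between socket_c and spindle_b below 0.004 m and z of socket_c in the frame of spindle_b between 0.047 and 0.053 m and angle between socket_c's own z axis and vertical below 0.08 rad and contact force between the fingers and socket_c above 3 N and linear speed of socket_c below 0.02 m/s and (z of socket_a in the frame of tray between 0 and 0.012 m and x of socket_a in the frame of tray between -0.03 and 0.03 m and y of socket_a in the frame of tray between -0.092 and 0.092 m and angle between socket_a's own z axis and vertical below 0.1 rad and linear speed of socket_a below 0.02 m/s and contact force between the fingers and socket_a below 0.1 N) and (z of socket_b in the frame of tray between 0 and 0.012 m and x of socket_b in the frame of tray between -0.03 and 0.03 m and y of socket_b in the frame of tray between -0.092 and 0.092 m and angle between socket_b's own z axis and vertical below 0.1 rad and linear speed of socket_b below 0.02 m/s and contact force between the fingers and socket_b below 0.1 N)) or (horizontal distance between spindle_c and plate below 0.02 m and horizontal distance between socket_a and spindle_c below 0.004 m and z of socket_a in the frame of spindle_c between 0.047 and 0.053 m and angle between socket_a's own z axis and vertical below 0.08 rad and contact force between the fingers and socket_a above 3 N and linear speed of socket_a below 0.02 m/s and (z of socket_b in the frame of tray between 0 and 0.012 m and x of socket_b in the frame of tray between -0.03 and 0.03 m and y of socket_b in the frame of tray between -0.092 and 0.092 m and angle between socket_b's own z axis and vertical below 0.1 rad and linear speed of socket_b below 0.02 m/s and contact force between the fingers and socket_b below 0.1 N) and (z of socket_c in the frame of tray between 0 and 0.012 m and x of socket_c in the frame of tray between -0.03 and 0.03 m and y of socket_c in the frame of tray between -0.092 and 0.092 m and angle between socket_c's own z axis and vertical below 0.1 rad and linear speed of socket_c below 0.02 m/s and contact force between the fingers and socket_c below 0.1 N)))); the arm keeps its last pose, push and grip.
It fails at once if the jar is pushed away (distance of jar from where it was at the start of the episode above 0.03 m).
It fails at once if the brush is pushed away (distance of brush from where it was at the start of the episode above 0.03 m).
It fails at once if the compound bar is pushed away (distance of compound_bar from where it was at the start of the episode above 0.03 m).
It also fails if it takes over 72 s, if anything falls off the work surface, if the arm or the gripper's body presses on something with over 40 N, if the wrist force passes 120 N, or if a joint passes its speed limit or range.

ROBOT

A 6-joint arm with a two-finger parallel gripper is mounted at the origin on the work surface. World frame = base frame: x ahead of the robot, y to its left, z up, the work surface at z = 0. Lengths are in m, angles in degrees, forces in N, time in s.
With the tool pointing down it reaches from about 0.3 to 0.75 m from the base axis. Payload 8.5 kg.
Tool frame: the origin (TCP) lies between the finger pads; the fingertips stand 19 mm ahead of it and the grasp point (between the pads) is the TCP; z points along the fingers, y is the direction in which the jaws open and shut (so a half turn about z gives the same grasp; the last joint's range is limited). The gripper opens to 85 mm and grips with 20 to 120 N. Pads are 22 mm wide; open, the fingers measure 114 mm over their backs; the gripper's body (76 mm by 85 mm) begins 54 mm behind the grasp point. The pads swing forward as they close: fully open they stand 13 mm farther back than shut.
Start: joints at [-88.195, 21.807, 74.336, -0, 83.858, -12.336], TCP at [0.134, -0.533, 0.25] pointing down, gripper open.
Joint ranges: [-178.18, 178.18], [-50.72, 133.34], [12.68, 142.11], [-81.47, 261.47], [9.98, 163.14], [-165.26, 165.26]. Speed limits (degrees/s): [136.94, 136.94, 180, 180, 180, 180].

INTERFACE

Orientations are given as a 3x3 rotation matrix whose columns are the frame's x, y, z axes.
In Python, from rig import env gives the robot as it stands.
- The arm moves only by the shell command python3 -m pendant 'ROWS' [OPENING] [FORCE]. ROWS is JSON, a list of rows, each a list of 2 entries, a list of its own where there are three numbers: the shift along the tool's x, y, z scaled (see below), then the turn, a rotation vector about the tool's x, y, z scaled (see below). A call has 1 to 20 rows; each row shifts and turns the commanded pose from where the row before left it, along the tool's axes as they then stand; what a row does not reach is not made up. The controller multiplies each number of a shift by 0.1 m and each number of a turn by pi/2 rad. A row lasts 1/8 s, in which the tool goes at most 62.5 mm and 10.7 degrees, less where a joint would pass 70% of its speed; a pose out of reach is approached as far as the arm can. A call with a number of a shift or a turn outside -1 to 1 is refused whole. A call with a gripper value outside its range is refused whole. OPENING is the gripper command: -1 is shut, 1 is fully open, values between are in proportion, set as the call begins (- or left out, the last holds). The fingers move at their own pace and stop on an object; FORCE is the grip in N (left out, the last holds). Time passes only in rows, so rows that do not move let the fingers close. It gives the time, the measured TCP pose, the force and the opening at its end, in the units of the state.
- env.observe(): the state, without advancing time (a new reading comes with each control period).
- env.get_image(name): name is "side" or "top"; returns a dict with "image" (400x640x3 uint8, red, green, blue), "K" (3x3 intrinsics, pixels), "distortion" ([k1, k2, p1, p2, k3] as OpenCV has them; the pictures are not rectified), "R" (3x3) and "t" (3): a world point X has camera coordinates R X + t. Camera axes: x right, y down, z forward; pixel columns grow to the right and rows downward; lengths in m; the calibration is good to about 2 mm. A picture is of the moment at which its call begins. There is no depth.
- env.close_job(): hands the job in, once; it reports no verdict.
The state is a dict: "time_s": time; "q": joint angles; "qvel": joint speeds; "joint_efforts": joint torques, N m; "position": TCP position; "tool_rot": TCP orientation; "ft_force": force on the tool from outside, world axes, zero at the start; "wrist_torque": the same for the moment, N m; "grip_width": finger opening in m.
Only numpy, scipy, OpenCV 4.12 (cv2) and the standard library are available. Lean on these libraries where they do the work, as an engineer would, in place of code of your own. Each camera call takes 0.05 s, during which the arm holds its last target.

## Working session

There is one attempt and no reset: what is moved stays moved. The work goes in short steps, Python scripts to look and compute and a shell command to move; the robot and the scene stay as the last step left them, time stands still between calls to the robot, and variables do not carry over. Pictures are saved under pics/ and viewed, and the job is handed in when it is done.

```bash
ls; mkdir -p pics
python3 - <<'E'
from rig import env
import cv2,numpy as np
s=env.observe()
print(s['time_s'],s['position'],np.round(s['tool_rot'],3),s['grip_width'],s['ft_force'])
for n in ['side','top']:
    d=env.get_image(n); cv2.imwrite(f'pics/{n}0.png',d['image'][...,::-1])
    print(n,d['K'],d['distortion'],np.round(d['R'],3),d['t'], -np.array(d['R']).T@d['t'])
E
```

```text
pics
0.0 [ 0.13432385 -0.53306961  0.24968787] [[ 0.97   0.244 -0.   ]
 [ 0.244 -0.97   0.002]
 [ 0.    -0.001 -1.   ]] 0.08510766846885252 [-0.46142148 -0.90098921  0.0379219 ]
side [[477.00019622   0.         308.7771408 ]
 [  0.         477.00019622 197.15260313]
 [  0.           0.           1.        ]] [-0.14193899  0.          0.          0.          0.        ] [[ 0.92  -0.391 -0.001]
 [-0.2   -0.468 -0.861]
 [ 0.337  0.792 -0.509]] [-0.54145853  0.1516778   1.14948035] [ 0.14147978 -1.05144959  0.7154899 ]
top [[454.53021403   0.         321.39714304]
 [  0.         454.53021403 200.45078505]
 [  0.           0.           1.        ]] [0.03521628 0.         0.         0.         0.        ] [[-0.015 -1.    -0.006]
 [-0.993  0.016 -0.118]
 [ 0.118  0.004 -0.993]] [3.95348110e-04 5.96420744e-01 1.35514312e+00] [ 0.43179362 -0.01459235  1.41614691]
```

View pics/side0.png

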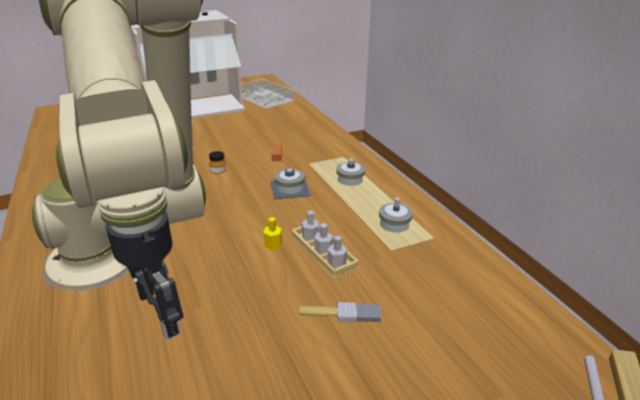

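View pics/top0.png

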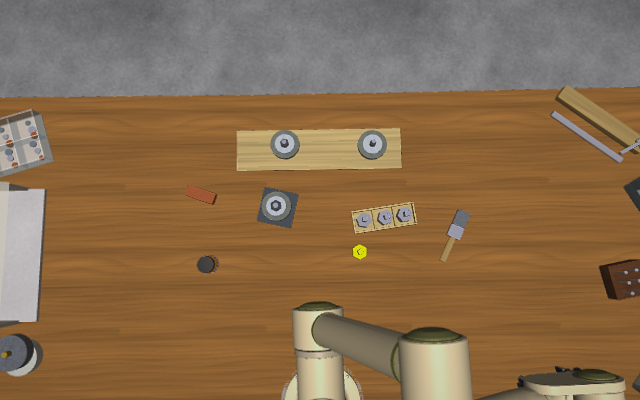

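Both views show the work plate's arbor (top 276,207; side 290,182). The three grey sockets are in the tray (top 364,220 / 385,217 / 404,213). Things that could be mistaken for them: the yellow socket (top 360,252; side 272,235) and the two board arbors (top 285,144 and 372,144). I'll check with close crops.

Run:
```python
import cv2,numpy as np
t=cv2.imread('pics/top0.png'); s=cv2.imread('pics/side0.png')
f=lambda im,x,y,w,h,k:cv2.resize(im[y:y+h,x:x+w],None,fx=k,fy=k,interpolation=cv2.INTER_CUBIC)
a=f(t,250,120,180,145,4)
cv2.imwrite('pics/c1.png',a)
cv2.imwrite('pics/c2.png',f(s,255,140,190,140,4))
```

```text
(no output)
```

View pics/c1.png

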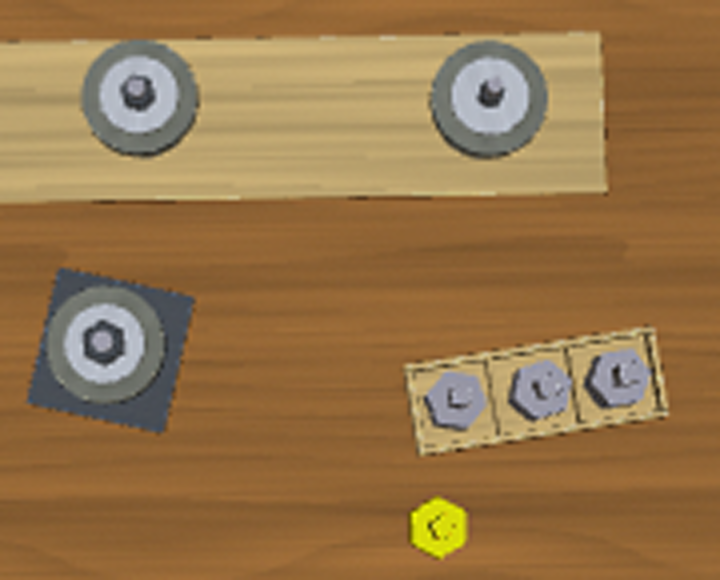

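View pics/c2.png

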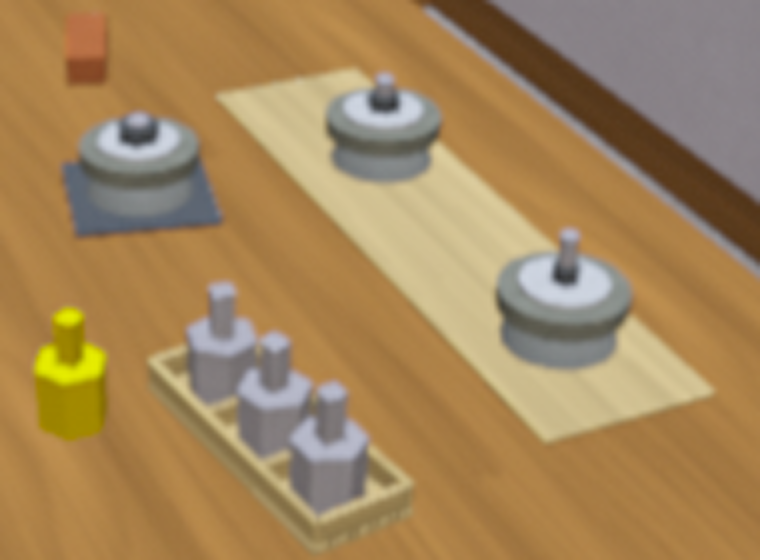

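The crops settle it. The plate's nut is the widest with the shortest stud, so it should be the 30 mm one. The two board arbors have taller studs, and the yellow socket stands outside the tray. Next I'll measure.

```bash
cat > h.py <<'E'
import cv2,numpy as np
from rig import env
def cam(n):
    d=env.get_image(n); return {k:np.array(v) for k,v in d.items()}
def ray(d,uv):
    p=cv2.undistortPoints(np.array(uv,float).reshape(-1,1,2),d['K'],d['distortion']).reshape(-1,2)
    v=np.c_[p,np.ones(len(p))]@d['R']; return -d['R'].T@d['t'],v
def onz(d,uv,z):
    c,v=ray(d,uv); return c+v*((z-c[2])/v[:,2])[:,None]
def proj(d,X):
    return cv2.projectPoints(np.array(X,float).reshape(-1,1,3),cv2.Rodrigues(d['R'])[0],d['t'],d['K'],d['distortion'])[0].reshape(-1,2)
E
python3 - <<'E'
from h import *
t=cam('top'); s=cam('side'); 
im=t['image']; hsv=cv2.cvtColor(im,cv2.COLOR_RGB2HSV)
for p in [(272,207),(266,198),(261,200),(276,207),(268,219),(283,215),(364,220),(360,219),(385,217),(404,213),(357,213),(300,200)]:
    print(p,im[p[1],p[0]],hsv[p[1],p[0]])
def comps(m,x,y,w,h,amin=30):
    mm=np.zeros_like(m); mm[y:y+h,x:x+w]=m[y:y+h,x:x+w]
    cs,_=cv2.findContours(mm,cv2.RETR_EXTERNAL,cv2.CHAIN_APPROX_NONE)
    return [c for c in cs if cv2.contourArea(c)>amin]
# low saturation in plate region
sat=(hsv[...,1]<100).astype(np.uint8)
for c in comps(sat,250,180,60,55): r=cv2.minAreaRect(c); print('plate',r)
for c in comps(sat,340,195,85,45): print('tray lowS',cv2.minAreaRect(c),cv2.contourArea(c))
m=((hsv[...,1]<40)&(hsv[...,2]>170)).astype(np.uint8)
for c in comps(m,250,180,60,55): print('washer',cv2.fitEllipse(c)); e=cv2.fitEllipse(c); print(onz(t,[e[0]],.05))
E
```

```text
(272, 207) [67 72 78] [106  36  78]
(266, 198) [113 118 110] [ 49  17 118]
(261, 200) [76 71 69] [ 9 23 76]
(276, 207) [134 132 138] [130  11 138]
(268, 219) [73 78 86] [108  39  86]
(283, 215) [107 110 103] [ 43  16 110]
(364, 220) [160 161 182] [119  31 182]
(360, 219) [152 152 166] [120  22 166]
(385, 217) [152 152 162] [120  16 162]
(404, 213) [64 59 55] [13 36 64]
(357, 213) [185 161 108] [ 21 106 185]
(300, 200) [149 103  55] [ 15 161 149]
plate ((277.2556457519531, 207.05899047851562), (35.00312805175781, 35.07808303833008), 12.994617462158203)
tray lowS ((363.3934326171875, 219.82785034179688), (13.95602035522461, 16.388721466064453), 39.80556869506836) 165.5
tray lowS ((384.5, 217.5), (15.0, 15.0), 90.0) 174.0
tray lowS ((403.55401611328125, 214.32432556152344), (14.302711486816406, 17.426292419433594), 80.53767395019531) 183.5
washer ((275.64404296875, 205.37632751464844), (18.08154296875, 18.837329864501953), 42.918827056884766)
[[0.58182815 0.12956993 0.05      ]]
```

Run:
```python
from h import *
t=cam('top'); s=cam('side')
im=t['image']
print('plate',onz(t,[(277.26,207.06)],.006))
f=lambda im,x,y,w,h,k:cv2.resize(im[y:y+h,x:x+w],None,fx=k,fy=k,interpolation=cv2.INTER_CUBIC)
a=f(im,262,192,28,28,14); b=f(im,350,204,68,28,11)
cv2.imwrite('pics/n1.png',a[...,::-1]); cv2.imwrite('pics/n2.png',b[...,::-1])
si=s['image']
cv2.imwrite('pics/n3.png',f(si,296,205,64,70,8)[...,::-1]); cv2.imwrite('pics/n4.png',f(si,268,160,46,40,14)[...,::-1])
```

```text
plate [[0.58129642 0.12919006 0.006     ]]
```

View pics/n1.png

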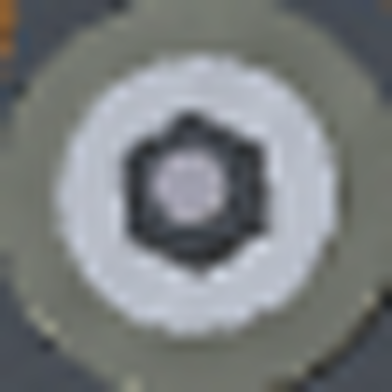

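View pics/n2.png

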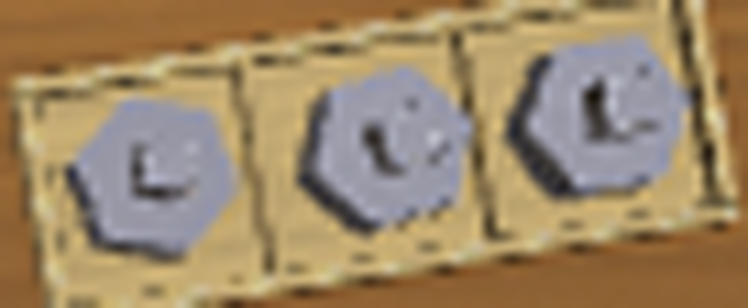

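View pics/n3.png

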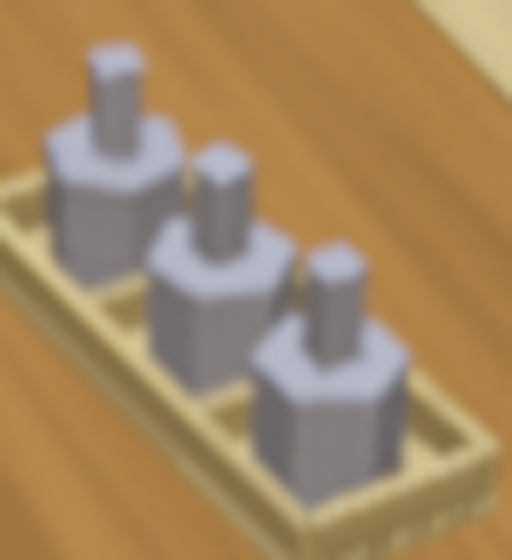

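View pics/n4.png

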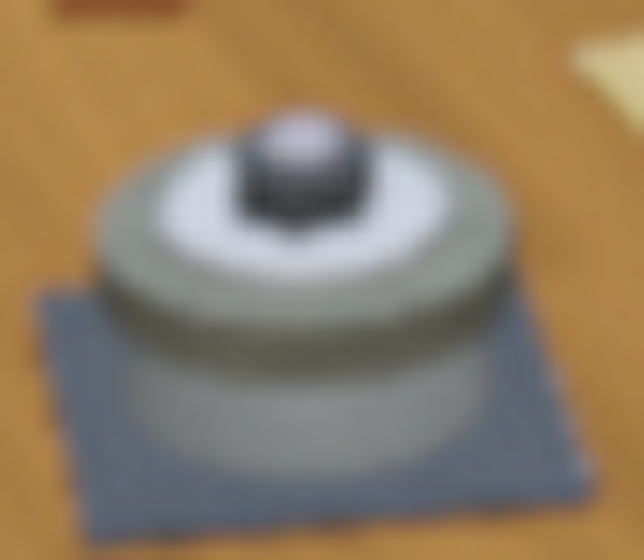

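```bash
python3 - <<'E'
from h import *
t=cam('top'); s=cam('side')
im=t['image']; K=8
def up(im,x,y,w,h): return cv2.resize(im[y:y+h,x:x+w],None,fx=K,fy=K,interpolation=cv2.INTER_CUBIC)
def tofull(c,x,y): return (c.reshape(-1,2)+.5)/K-.5+[x,y]
def cont(m):
    c,_=cv2.findContours(m.astype(np.uint8),cv2.RETR_EXTERNAL,cv2.CHAIN_APPROX_NONE); return max(c,key=cv2.contourArea)
def hexfit(P):
    # outline -> convex hull polygon centroid + 6th harmonic; flats' normal angle mod 60
    h=cv2.convexHull((P[:,:2]*1e4).astype(np.float32)); M=cv2.moments(h); c=np.array([M['m10'],M['m01']])/M['m00']
    q=h.reshape(-1,2); q=np.vstack([q,q[:1]]); q=np.vstack([a+(b-a)*k for a,b in zip(q[:-1],q[1:]) for k in np.linspace(0,1,50)[:-1,None]]) 
    d=q-c; th=np.arctan2(d[:,1],d[:,0]); r=np.hypot(d[:,0],d[:,1])
    o=np.argsort(th); g=np.linspace(-np.pi,np.pi,720,endpoint=False); rr=np.interp(g,th[o],r[o],period=2*np.pi)
    z=(rr*np.exp(-6j*g)).sum(); corner=np.degrees(-np.angle(z)/6)
    return c/1e4,(corner+30)%60,abs(z)/720/rr.mean(),np.sqrt(M['m00']/.866)/1e4
# nut
u=up(im,262,192,28,28); g=cv2.cvtColor(u,cv2.COLOR_RGB2GRAY)
w=(g>165); cw=cont(w); inner=np.zeros(g.shape,np.uint8); cv2.drawContours(inner,[cw],-1,1,-1)
dark=(inner>0)&(g<140); stud=None
cn=cont(dark); 
print('nut z.057',hexfit(onz(t,tofull(cn,262,192),.058)))
print('washer',hexfit(onz(t,tofull(cw,262,192),.05)))
# sockets
for x,y,n in [(354,210,'1'),(375,207,'2'),(395,204,'3')]:
    u=up(im,x,y,20,19); h=cv2.cvtColor(u,cv2.COLOR_RGB2HSV); 
    m=(u[...,2].astype(int)-u[...,0]>-8)&(h[...,2]>115)
    m=cv2.morphologyEx(m.astype(np.uint8),cv2.MORPH_OPEN,np.ones((7,7)))
    c=cont(m); print('sock',n,hexfit(onz(t,tofull(c,x,y),.049)))
    cv2.drawContours(u,[c],-1,(255,0,0),1); cv2.imwrite(f'pics/s{n}.png',u[...,::-1])
# tray
hsv=cv2.cvtColor(im,cv2.COLOR_RGB2HSV)
u=up(im,345,195,78,46); h=cv2.cvtColor(u,cv2.COLOR_RGB2HSV); m=((h[...,1]<135)&(h[...,2]>130)).astype(np.uint8)
m=cv2.morphologyEx(m,cv2.MORPH_CLOSE,np.ones((17,17)));c=cont(m)
box=cv2.boxPoints(cv2.minAreaRect(c)); P=onz(t,tofull(box,345,195),.025);print('tray',P.mean(0),P)
print(np.linalg.norm(P[0]-P[1]),np.linalg.norm(P[1]-P[2]))
# side view: adapter tops by rays, triangulate against top? print side washer centre
E
python3 -c "
import cv2,numpy as np
a=[cv2.resize(cv2.imread(f'pics/s{n}.png'),(240,228)) for n in '123'];cv2.imwrite('pics/s123.png',np.hstack(a))"
```

```text
nut z.057 (array([0.58130816, 0.12919218]), np.float64(33.19596393242028), np.float64(0.021726733122046586), np.float64(0.03181532420128766))
washer (array([0.58184595, 0.12973381]), np.float64(7.6974659167170145), np.float64(0.0013349573456169952), np.float64(0.05564079523556295))
sock 1 (array([ 0.53514754, -0.13536265]), np.float64(49.29387821081191), np.float64(0.02216236736377438), np.float64(0.039090125738297656))
sock 2 (array([ 0.54208389, -0.20031885]), np.float64(17.431813243268813), np.float64(0.023519511360393396), np.float64(0.03934575360222213))
sock 3 (array([ 0.54995314, -0.25956072]), np.float64(8.423748617121745), np.float64(0.022824534712244254), np.float64(0.03972407780370604))
tray [ 0.54334266 -0.19902509  0.025     ] [[ 0.56507613 -0.09670215  0.025     ]
 [ 0.59321547 -0.29230046  0.025     ]
 [ 0.52150182 -0.30073474  0.025     ]
 [ 0.4935772  -0.106363    0.025     ]]
0.1976120389011482 0.0722079232343846
```

View pics/s123.png

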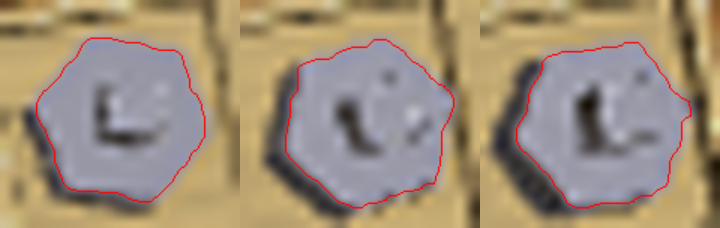

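Run:
```python
import cv2,numpy as np
t=cv2.imread('pics/top0.png'); s=cv2.imread('pics/side0.png')
f=lambda im,x,y,w,h,k:cv2.resize(im[y:y+h,x:x+w],None,fx=k,fy=k,interpolation=cv2.INTER_NEAREST)
a=np.hstack([f(t,x,y,13,13,20) for x,y in [(357,214),(378,211),(397,207)]])
b=np.hstack([f(s,x,y,13,17,20) for x,y in [(304,208),(317,221),(331,233)]])
im=np.vstack([a,b]); im=np.clip((im.astype(float)-60)*1.6,0,255).astype(np.uint8)
cv2.imwrite('pics/z.png',im); print(im.shape)
```

```text
(600, 780, 3)
```

View pics/z.png

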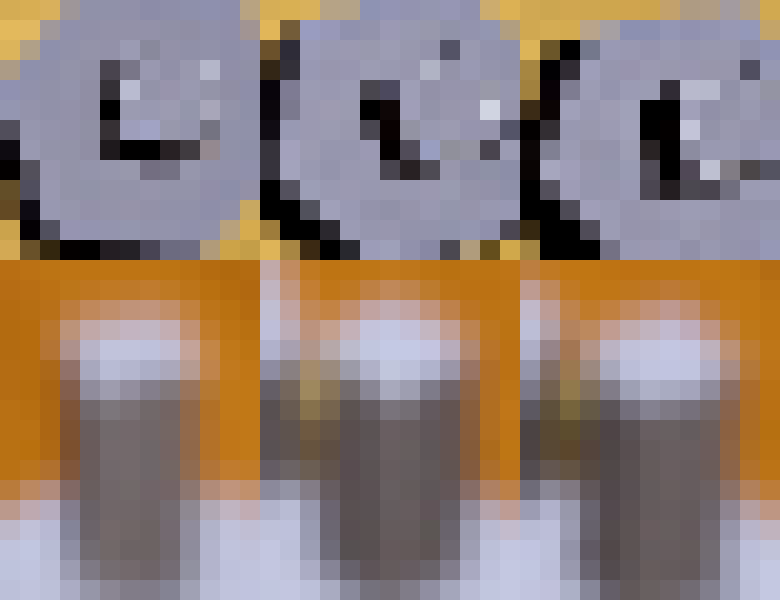

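In `pics/z.png`, the adapter of socket 1 shows a single face to the side camera, so its yaw is about -11°. Socket 2 shows an edge between two equal faces, about +17°. Socket 3 is about +8°. All three agree with their barrel hexes. The nut's flats are at about 33° (mod 60). I'll turn the gripper and go to socket 1, the left one.

```bash
cat > g.py <<'E'
import sys,numpy as np
from rig import env
# usage: g.py x y z alpha  -> turn and tool-frame shift (after turn) in pendant units
s=env.observe(); R=np.array(s['tool_rot']); p=np.array(s['position'])
a=np.degrees(np.arctan2(R[1,0],R[0,0]))
print('t',round(s['time_s'],2),'p',np.round(p*1000,1),'alpha',round(a,2),'tilt',np.round(R[:2,2],4),'w',round(s['grip_width']*1000,1),'F',np.round(s['ft_force'],1),'q6',round(s['q'][5],1))
if len(sys.argv)>4:
    x,y,z,al=map(float,sys.argv[1:5]); d=(al-a+180)%360-180
    print('turn z units',round(-d/90,4))
    al=np.radians(al); ex=np.array([np.cos(al),np.sin(al),0]); ey=np.array([np.sin(al),-np.cos(al),0])
    D=np.array([x,y,z])-p
    print('shift units',np.round(np.array([D@ex,D@ey,-D[2]])/.1,4))
E
python3 -m pendant '[[[0,0,0],[0,0,0.092]],[[0,0,0],[0,0,0.092]],[[0,0,0],[0,0,0.092]]]' -0.06 60; python3 g.py .535 -.1355 .15 -10.7
```

```text
time_s: 0.78
position: [0.1344, -0.5333, 0.2503]
tool_rot: [[0.982, -0.19, 0.0], [-0.19, -0.982, 0.0], [0.0, -0.0, -1.0]]
ft_force: [-0.7, -0.9, -0.3]
grip_width: 0.0399
t 0.78 p [ 134.4 -533.3  250.3] alpha -10.97 tilt [0.     0.0001] w 39.9 F [-0.7 -0.9 -0.3] q6 12.8
turn z units -0.003
shift units [ 3.1979 -4.6525  1.0027]
```

```bash
python3 -m pendant '[[[0.2,-0.29,0.02],[0,0,0]],[[0.2725,-0.3966,0.09],[0,0,0]],[[0.2725,-0.3966,0.09],[0,0,0]],[[0.2725,-0.3966,0.09],[0,0,0]],[[0.2725,-0.3966,0.09],[0,0,0]],[[0.2725,-0.3966,0.09],[0,0,0]],[[0.2725,-0.3966,0.09],[0,0,0]],[[0.2725,-0.3966,0.09],[0,0,0]],[[0.2725,-0.3966,0.09],[0,0,0]],[[0.2725,-0.3966,0.09],[0,0,0]],[[0.2725,-0.3966,0.09],[0,0,0]],[[0.2729,-0.3965,0.083],[0,0,0]],[[0,0,0],[0,0,0]]]'; python3 g.py .535 -.1355 .074 -10.7
python3 - <<'E'
from h import *
t=cam('top'); s=cam('side')
cv2.imwrite('pics/t1.png',cv2.resize(t['image'][170:270,310:430],None,fx=5,fy=5)[...,::-1])
cv2.imwrite('pics/sd1.png',cv2.resize(s['image'][150:280,240:400],None,fx=4,fy=4)[...,::-1])
E
```

```text
time_s: 2.4
position: [0.5362, -0.1333, 0.1492]
tool_rot: [[0.983, -0.182, -0.001], [-0.182, -0.983, 0.001], [-0.001, -0.001, -1.0]]
ft_force: [-1.2, 0.6, 0.3]
grip_width: 0.0401
t 2.4 p [ 536.2 -133.3  149.2] alpha -10.48 tilt [-0.0007  0.0007] w 40.1 F [-1.2  0.6  0.3] q6 74.2
turn z units 0.0025
shift units [-0.0075  0.024   0.7522]
```

View pics/sd1.png

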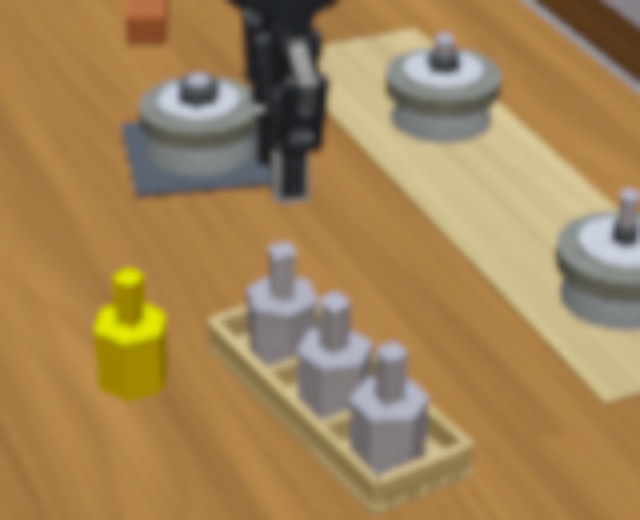

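The side view shows the fingers (crop 290,190) straight above socket 1 (282,250). I'll go down, grip lightly, reopen, turn 90° and grip again, so the socket is centred on both axes.

```bash
python3 -m pendant '[[[-0.004,0.01,0.2],[0,0,0]],[[-0.004,0.01,0.25],[0,0,0]],[[0,0.004,0.2],[0,0,0]],[[0,0,0.1],[0,0,0]]]'; python3 g.py .535 -.1355 .074 -10.7
python3 - <<'E'
from h import *
t=cam('top'); s=cam('side')
cv2.imwrite('pics/sd2.png',cv2.resize(s['image'][190:270,270:370],None,fx=6,fy=6)[...,::-1])
E
```

```text
time_s: 3.0
position: [0.533, -0.1387, 0.0745]
tool_rot: [[0.982, -0.187, -0.001], [-0.187, -0.982, 0.0], [-0.001, -0.0, -1.0]]
ft_force: [-0.0, 0.8, 0.8]
grip_width: 0.0399
t 3.0 p [ 533.  -138.7   74.5] alpha -10.8 tilt [-0.0009  0.0003] w 39.9 F [-0.   0.8  0.8] q6 73.9
turn z units -0.0011
shift units [ 0.0141 -0.0355  0.0051]
```

View pics/sd2.png

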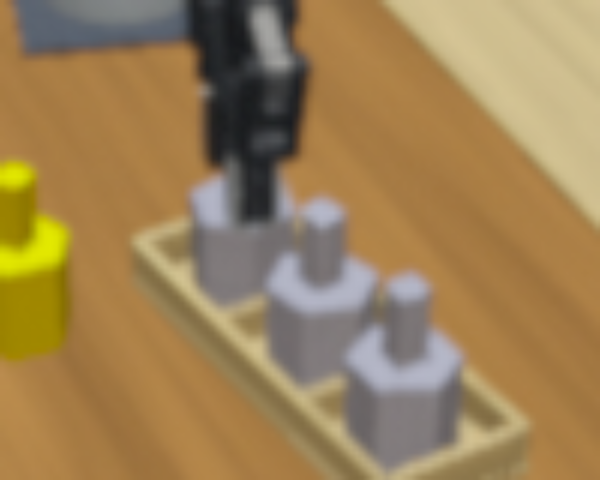

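```bash
python3 -m pendant '[[[0.014,-0.035,0.004],[0,0,0]],[[0,0,0],[0,0,0]]]'; python3 -m pendant '[[[0,0,0],[0,0,0]],[[0,0,0],[0,0,0]],[[0,0,0],[0,0,0]],[[0,0,0],[0,0,0]]]' -1 30;python3 g.py .535 -.1355 .074 79.3
```

```text
time_s: 3.35
position: [0.5361, -0.1345, 0.0754]
tool_rot: [[0.983, -0.185, 0.001], [-0.185, -0.983, -0.001], [0.001, 0.0, -1.0]]
ft_force: [0.1, 1.3, 0.1]
grip_width: 0.0401
time_s: 3.85
position: [0.5359, -0.1345, 0.075]
tool_rot: [[0.983, -0.186, 0.001], [-0.186, -0.983, -0.0], [0.001, -0.0, -1.0]]
ft_force: [-0.1, 1.3, 5.3]
grip_width: 0.0134
t 3.85 p [ 535.9 -134.5   75. ] alpha -10.7 tilt [ 0.0006 -0.0001] w 13.4 F [-0.1  1.3  5.3] q6 74.3
turn z units -1.0
shift units [-0.0114 -0.0072  0.0096]
```

```bash
python3 -m pendant '[[[0,0,0],[0,0,0]],[[0,0,0],[0,0,0]],[[0,0,0],[0,0,-0.0]],[[0,0,0],[0,0,-0.1]],[[0,0,0],[0,0,-0.1]],[[0,0,0],[0,0,-0.1]],[[0,0,0],[0,0,-0.1]],[[0,0,0],[0,0,-0.1]],[[0,0,0],[0,0,-0.1]],[[0,0,0],[0,0,-0.1]],[[0,0,0],[0,0,-0.1]],[[0,0,0],[0,0,-0.1]],[[0,0,0],[0,0,-0.1]],[[0,0,0],[0,0,0]]]' -0.06; python3 g.py .5359 -.1345 .075 79.3; python3 -m pendant '[[[0,0,0],[0,0,0]],[[0,0,0],[0,0,0]],[[0,0,0],[0,0,0]],[[0,0,0],[0,0,0]]]' -1 60;python3 g.py .5359 -.1345 .17 79.3
```

```text
time_s: 5.6
position: [0.5357, -0.1346, 0.0745]
tool_rot: [[0.187, 0.982, -0.0], [0.982, -0.187, 0.0], [0.0, -0.0, -1.0]]
ft_force: [-0.1, -0.4, -0.1]
grip_width: 0.04
t 5.6 p [ 535.7 -134.6   74.5] alpha 79.22 tilt [-0.0002  0.0001] w 40.0 F [-0.1 -0.4 -0.1] q6 -15.6
turn z units -0.0009
shift units [ 0.0011  0.0017 -0.0047]
time_s: 6.1
position: [0.5358, -0.1346, 0.0748]
tool_rot: [[0.186, 0.983, 0.0], [0.983, -0.186, -0.0], [-0.0, 0.0, -1.0]]
ft_force: [0.2, -1.1, 2.7]
grip_width: 0.0127
t 6.1 p [ 535.8 -134.6   74.8] alpha 79.27 tilt [ 0.0002 -0.0001] w 12.7 F [ 0.2 -1.1  2.7] q6 -15.7
turn z units -0.0003
shift units [ 1.200e-03  7.000e-04 -9.525e-01]
```

```bash
python3 -m pendant '[[[0,0,-0.2],[0,0,0]],[[0,0,-0.4],[0,0,0.09]],[[0,0,-0.4],[0,0,0.09]],[[0,0,0],[0,0,0]]]'; python3 g.py .5815 .1294 .175 63.2
```

```text
time_s: 6.6
position: [0.5365, -0.1349, 0.1765]
tool_rot: [[0.452, 0.892, 0.004], [0.892, -0.452, -0.002], [0.0, 0.005, -1.0]]
ft_force: [-0.2, 0.2, -4.1]
grip_width: 0.0128
t 6.6 p [ 536.5 -134.9  176.5] alpha 63.1 tilt [ 0.0041 -0.002 ] w 12.8 F [-0.2  0.2 -4.1] q6 0.5
turn z units -0.0011
shift units [ 2.5616 -0.7898  0.0152]
```

```bash
python3 -m pendant '[[[0.2616,-0.08,0],[0,0,0]],[[0.4,-0.124,0],[0,0,0]],[[0.5,-0.154,0],[0,0,0]],[[0.5,-0.154,0],[0,0,0]],[[0.45,-0.139,0],[0,0,0]],[[0.3,-0.093,0],[0,0,0]],[[0.15,-0.046,0],[0,0,0]],[[0,0,0],[0,0,0]],[[0,0,0],[0,0,0]],[[0,0,0],[0,0,0]]]'; python3 g.py .5815 .1294 .13 63.2
python3 - <<'E'
from h import *
t=cam('top'); s=cam('side'); st=env.observe(); p=np.array(st['position']); print(p)
# predicted pixel of held socket: barrel top centre/underside given TCP 70 mm above socket origin
for n,d in (('top',t),('side',s)):
    print(n,proj(d,[p-[0,0,.07],p-[0,0,.026]]),proj(d,[[.5815,.1294,.05],[.5815,.1294,.067]]))
cv2.imwrite('pics/t3.png',cv2.resize(t['image'][180:240,240:320],None,fx=8,fy=8,interpolation=cv2.INTER_CUBIC)[...,::-1])
cv2.imwrite('pics/sd3.png',cv2.resize(s['image'][130:210,250:340],None,fx=7,fy=7,interpolation=cv2.INTER_CUBIC)[...,::-1])
E
```

```text
time_s: 7.85
position: [0.5812, 0.1285, 0.1746]
tool_rot: [[0.454, 0.891, -0.0], [0.891, -0.454, -0.0], [-0.0, -0.0, -1.0]]
ft_force: [0.8, 0.8, -3.8]
grip_width: 0.0129
t 7.85 p [581.2 128.5 174.6] alpha 63.03 tilt [-0.0002 -0.0001] w 12.9 F [ 0.8  0.8 -3.8] q6 28.1
turn z units -0.0019
shift units [ 0.0094 -0.0014  0.4457]
[0.58122881 0.12883645 0.1746974 ]
top [[273.90258197 203.55271868]
 [272.18325795 201.80572674]] [[275.70061062 205.48332421]
 [275.09846941 204.87272948]]
side [[289.25641281 157.89855964]
 [288.94582096 144.14511296]] [[289.65255591 174.33001633]
 [289.53571294 169.26050037]]
```

View pics/sd3.png

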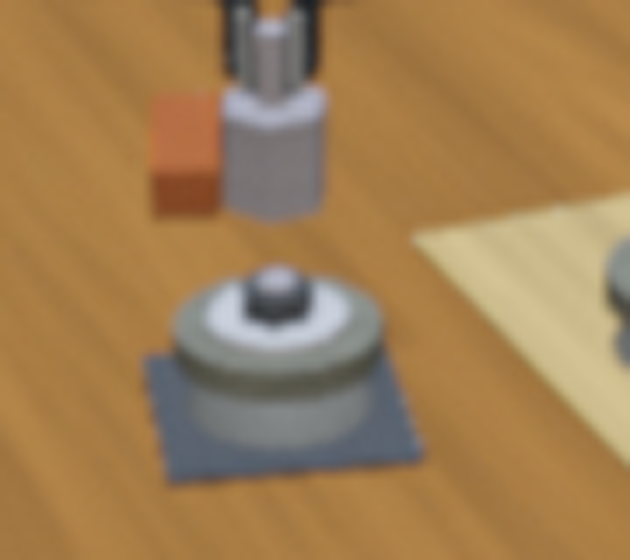

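View pics/t3.png

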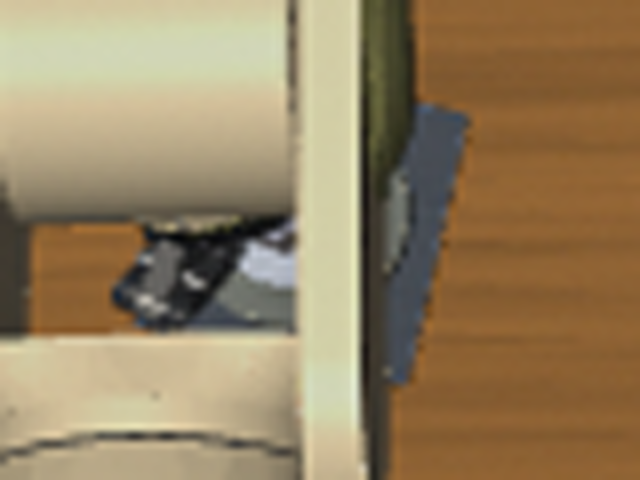

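```bash
python3 -m pendant '[[[0.01,-0.001,0.1],[0,0,0]],[[0.0,0,0.18],[0,0,0]],[[0,0,0.1],[0,0,0]],[[0,0,0],[0,0,0]],[[0,0,0],[0,0,0]]]'; python3 g.py .5815 .1294 .134 63.2
python3 -m pendant '[[[0,0,0.02],[0,0,0]],[[0,0,0.02],[0,0,0]],[[0,0,0.01],[0,0,0]]]'; python3 g.py .5815 .1294 .13 63.2
```

```text
time_s: 8.57
position: [0.5819, 0.1306, 0.1371]
tool_rot: [[0.452, 0.892, 0.001], [0.892, -0.452, 0.0], [0.0, 0.001, -1.0]]
ft_force: [0.9, 0.7, -3.1]
grip_width: 0.0126
t 8.57 p [581.9 130.6 137.1] alpha 63.1 tilt [0.0009 0.    ] w 12.6 F [ 0.9  0.7 -3.1] q6 28.2
turn z units -0.0011
shift units [-0.0123  0.0021  0.031 ]
time_s: 8.95
position: [0.5815, 0.1306, 0.1316]
tool_rot: [[0.452, 0.892, -0.0], [0.892, -0.452, 0.0], [-0.0, -0.0, -1.0]]
ft_force: [0.5, 0.5, -4.1]
grip_width: 0.013
t 8.95 p [581.5 130.6 131.6] alpha 63.1 tilt [-0.  0.] w 13.0 F [ 0.5  0.5 -4.1] q6 28.2
turn z units -0.0011
shift units [-0.0106  0.005   0.0158]
```

```bash
python3 -m pendant '[[[-0.006,0.002,0.02],[0,0,0]],[[0,0,0.02],[0,0,0]],[[0,0,0.0],[0,0,0]]]'; python3 g.py .5815 .1294 .12 63.2
```

```text
time_s: 9.32
position: [0.5814, 0.1299, 0.1274]
tool_rot: [[0.452, 0.892, -0.0], [0.892, -0.452, -0.0], [-0.0, -0.0, -1.0]]
ft_force: [0.6, -0.5, -3.1]
grip_width: 0.0128
t 9.32 p [581.4 129.9 127.4] alpha 63.1 tilt [-0.0004 -0.    ] w 12.8 F [ 0.6 -0.5 -3.1] q6 28.1
turn z units -0.0011
shift units [-0.0041  0.0033  0.0741]
```

Still no contact, with the rim about 6 mm below the nut's top. I'll carry on down.

```bash
python3 -m pendant '[[[0,0,0.02],[0,0,0]],[[0,0,0.02],[0,0,0]],[[0,0,0.02],[0,0,0]],[[0,0,0],[0,0,0]]]'; python3 g.py .5815 .1294 .12 63.2;  python3 - <<'E'
from h import *
s=cam('side')
cv2.imwrite('pics/sd4.png',cv2.resize(s['image'][130:210,250:340],None,fx=7,fy=7,interpolation=cv2.INTER_CUBIC)[...,::-1])
E
```

```text
time_s: 9.82
position: [0.5814, 0.1299, 0.1214]
tool_rot: [[0.452, 0.892, -0.0], [0.892, -0.452, 0.0], [-0.0, -0.0, -1.0]]
ft_force: [0.4, -0.4, -3.3]
grip_width: 0.0126
t 9.82 p [581.4 129.9 121.4] alpha 63.1 tilt [-0.0003  0.    ] w 12.6 F [ 0.4 -0.4 -3.3] q6 28.1
turn z units -0.0011
shift units [-0.0044  0.0032  0.0144]
```

View pics/sd4.png

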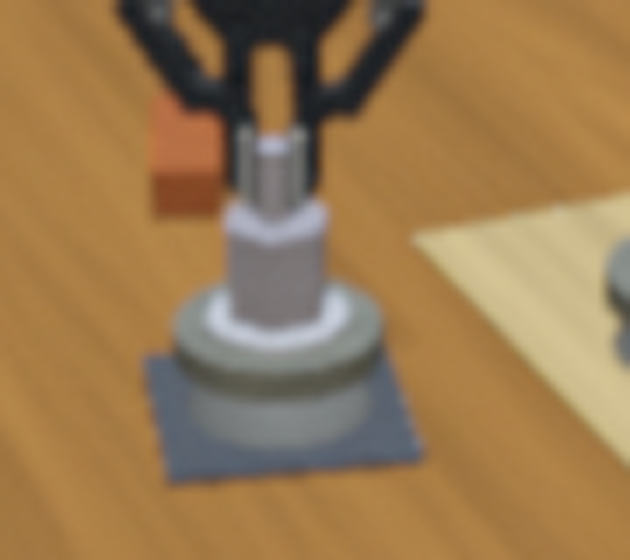

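The side view shows the socket (crop 275,260) down over the nut, its rim almost on the white washer. I'll bring it into light contact.

```bash
python3 -m pendant '[[[0,0,0.01],[0,0,0]],[[0,0,0.01],[0,0,0]],[[0,0,0],[0,0,0]],[[0,0,0],[0,0,0]]]'; python3 g.py .5815 .1294 .12 63.2
```

```text
time_s: 10.38
position: [0.5815, 0.13, 0.1198]
tool_rot: [[0.452, 0.892, 0.0], [0.892, -0.452, 0.0], [0.0, 0.0, -1.0]]
ft_force: [-1.0, 0.7, -1.9]
grip_width: 0.0129
t 10.38 p [581.5 130.  119.8] alpha 63.1 tilt [0.0003 0.0001] w 12.9 F [-1.   0.7 -1.9] q6 28.1
turn z units -0.0011
shift units [-0.0053  0.0024 -0.002 ]
```

```bash
python3 -m pendant '[[[0,0,0.005],[0,0,0]],[[0,0,0.005],[0,0,0]],[[0,0,0],[0,0,0]],[[0,0,0],[0,0,0]]]'; python3 g.py
python3 -m pendant '[[[0,0,0.005],[0,0,0]],[[0,0,0.0],[0,0,0]],[[0,0,0],[0,0,0]],[[0,0,0],[0,0,0]]]'; python3 g.py
```

```text
time_s: 10.88
position: [0.5816, 0.13, 0.1198]
tool_rot: [[0.452, 0.892, 0.001], [0.892, -0.452, 0.0], [0.001, 0.001, -1.0]]
ft_force: [-3.8, 0.0, 7.7]
grip_width: 0.0131
t 10.88 p [581.6 130.  119.8] alpha 63.1 tilt [0.0012 0.    ] w 13.1 F [-3.8  0.   7.7] q6 28.1
time_s: 11.38
position: [0.5816, 0.13, 0.1197]
tool_rot: [[0.452, 0.892, 0.002], [0.892, -0.452, -0.0], [0.001, 0.001, -1.0]]
ft_force: [-4.4, -1.5, 10.9]
grip_width: 0.013
t 11.38 p [581.6 130.  119.7] alpha 63.11 tilt [ 0.0016 -0.0001] w 13.0 F [-4.4 -1.5 10.9] q6 28.1
```

```bash
python3 - <<'E'
from h import *
s=cam('side'); d=s
# visual check: barrel front-bottom vs washer level
cv2.imwrite('pics/sd5.png',cv2.resize(s['image'][130:290,190:350],None,fx=3.7,fy=3.7,interpolation=cv2.INTER_CUBIC)[...,::-1])
E
python3 g.py
```

```text
t 11.43 p [581.6 130.  119.7] alpha 63.11 tilt [ 0.0015 -0.    ] w 12.6 F [-4.8 -0.3 10.5] q6 28.1
```

View pics/sd5.png

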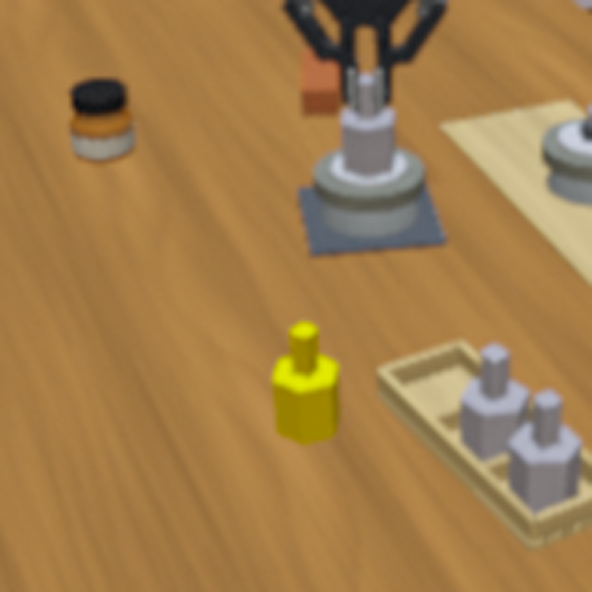

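The picture shows the socket on the washer (crop 368,145) and still gripped. The other two sockets stand in the tray (495,400 and 545,450), and the jar and bar are in place. I'll hand in.

```bash
python3 -c "
from rig import env
env.close_job()"; python3 g.py
```

```text
the job is handed in; nothing more can be done
the job is handed in; nothing more can be done
```

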